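Set the orange rinse timer on the dive bench

TASK

Set the rinse timer that has the orange knob from its white mark to the green mark next to it: pull the knob straight up to unlock it, turn it clockwise to green while it is up, push it fully back down so it locks, then let go. Leave the timer with the grey knob as it is.

Things in the scene. Friction and masses are not known exactly. Their poses are not given: they have to be found in the camera images.
- orange_knob (a point): Centre of the orange knob's top face, on its upright axis; moves with it; x along the white pointer line, z up. Round ribbed grip 38 mm across, 9 to 38 mm above its box top, over a 52 mm skirt 2 to 6 mm above it. White box 130 x 130 x 50 mm, fixed; pushed in, the knob top is 88 mm above the bench. Dots 45 mm from the axis, 72 degrees apart, clockwise: white, green, yellow, blue, red.
- orange_lift (a joint): How far the orange knob is pulled up, m: 0 fully in (start), 0.015 fully out. Friction of about 2 N holds it wherever it is left; no spring. Below about 7 mm an inner key holds the knob within about 15 degrees of a mark; from 8 mm up it turns freely.
- orange_turn (a joint): Turn of the orange knob, rad, growing clockwise seen from above: 0 pointing at white, 1.257 (72 degrees) at green, 2.513 at yellow. Starts within 0.1 of white. Turning takes about 0.04 N m and it stays where left. The knob goes down fully only with the pointer within about 15 degrees of a mark.
- grey_knob (a point): Pointer end of the grey knob's top face (17 mm out from its axis, 88 mm above the bench), on a second timer, alike but for the colour, at least 200 mm from the first. Either timer may be on the left or right, turned by up to 35 degrees. The grey knob is not to be pulled or turned.
Not all that is in view belongs to the job. What is shaped like the part that bears orange_knob but turquoise is not meant.

How it is judged (in metres and radians):
On the way, in this order (a step that is already met when the one before it is completed fails the run):
1. the orange knob is pulled up at least 6 mm, still at its white mark (value of joint orange_lift above 0.006 m and value of joint orange_turn below 0.35 rad), for 0.05 s.
2. the knob is turned to within 17 degrees of green while still pulled up (value of joint orange_lift above 0.006 m and value of joint orange_turn between 0.96 and 1.55 rad), for 0.05 s.
At the end, for the whole second after the job is handed in: The orange knob is pushed in to within 3 mm of fully home and stands within 17 degrees of the green mark; the grey knob is where it was (value of joint orange_lift below 0.003 m and value of joint orange_turn between 0.96 and 1.55 rad); the robot touches nothing.
It fails at once if the grey timer's knob is pulled up or turned (its pointer end moves more than 5 mm) (distance of grey_knob from where it was at the start of the episode above 0.005 m).
It also fails if it takes over 30 s, if anything falls off the work surface, if the arm or the gripper's body presses on something with over 40 N, if the wrist force passes 120 N, or if a joint passes its speed limit or range.

ROBOT

A 6-joint arm with a two-finger parallel gripper is mounted at the origin on the work surface. World frame = base frame: x ahead of the robot, y to its left, z up, the work surface at z = 0. Lengths are in m, angles in degrees, forces in N, time in s.
With the tool pointing down it reaches from about 0.3 to 0.75 m from the base axis. Payload 8.5 kg.
Tool frame: the origin (TCP) lies on the front face of the gripper's body, between the roots of the fingers; the fingertips stand 73 mm ahead of it and the grasp point (between the pads) lies bot.grip_depth ahead of it (bot.grip_depth is the distance from the TCP to the grasp point, in m); z points along the fingers, y is the direction in which the jaws open and shut (so a half turn about z gives the same grasp; the last joint's range is limited). The gripper opens to 85 mm and grips with 20 to 120 N. Pads are 22 mm wide; open, the fingers measure 114 mm over their backs; the gripper's body (76 mm by 85 mm) begins 54 mm behind the grasp point. The pads swing forward as they close: fully open they stand 13 mm farther back than shut.
Start: joints at [-80.117, 21.807, 74.336, -0, 83.858, -12.336], TCP at [0.208, -0.509, 0.304] pointing down, gripper open.
Joint ranges: [-178.18, 178.18], [-50.72, 133.34], [12.68, 142.11], [-81.47, 261.47], [9.98, 163.14], [-165.26, 165.26]. Speed limits (degrees/s): [136.94, 136.94, 180, 180, 180, 180].

INTERFACE

Orientations are given as a 3x3 rotation matrix whose columns are the frame's x, y, z axes.
In Python, from workcell import bot gives the robot as it stands. The module is installed in compiled form; this text tells all that it offers.
- The arm moves only by the tool move_arm, never from a script. Its argument "plan" is a list of rows, each an object with "hand": the finger opening in mm, from 0 to 85.4; "offset": the shift along the tool's x, y, z in mm, a list of three; "spin": the turn about the tool's z in rad. A call has 1 to 12 rows; each row shifts and turns the commanded pose from where the row before left it, along the tool's axes as they then stand; what a row does not reach is not made up. A row lasts 1/12 s, in which the tool goes at most 41.7 mm and 7.16 degrees, less where a joint would pass 70% of its speed; a pose out of reach is approached as far as the arm can. A call is refused whole if a number of a shift passes 41.7 or a number of a turn 0.125, either way. A call with a gripper value outside its range is refused whole. The fingers move at their own pace and stop on an object; "grip_force" is the grip in N (left out, the last holds). Time passes only in rows, so rows that do not move let the fingers close. It gives the time, the measured TCP pose, the force and the opening at its end, in the units of the state.
- bot.sense(): the state, without advancing time (a new reading comes with each control period).
- bot.read_camera(name): name is "scene" or "top" or "wrist"; returns (picture, depth): 400x640x3 uint8, red, green, blue; 400x640 float32, m along the optical axis (not along the pixel's ray), 0 where there is no reading.
- bot.camera_params(name): a dict with "intrinsics" (3x3 intrinsics, pixels), "position" and "orientation" of the camera in the world. Camera axes: x right, y down, z forward; pixel columns grow to the right and rows downward; lengths in m; the calibration is good to about 2 mm. A picture is of the moment at which its call begins: read the wrist's pose just before it. camera_params takes no time and is no camera call; for the wrist camera it gives the pose at the moment of the call.
- bot.sign_off(): hands the job in, once; it reports no verdict.
Trained networks look in the newest picture that a camera, given by its name, has taken for a name from the list of things; names that differ only in an ending like _2 or _b are one class to them, and where a whole thing is asked for, a point or a joint stands for the part that bears it (a point fixed in the world has none). Each returns a list of dicts, best first, with "conf" (0 to 1); they miss things now and then, are a little off and sometimes report something else, mostly with a low value. They report only what shows in the picture. A call takes as long as a camera call. They do not tell look-alikes from the thing itself.
- bot.boxes_of(label, camera): "position" ([column, row] in pixels, amid what is visible of it).
- bot.trace(label, camera): "mask" (400x640 bool, what is visible of it) and "position" ([column, row] in pixels, amid what is visible of it).
- bot.pinpoint(label, camera): "position" ([column, row] in pixels: a listed point, or the origin of a listed thing).
The state is a dict: "t": time; "joint_positions": joint angles; "qvel": joint speeds; "effort": joint torques, N m; "position": TCP position; "tool_rot": TCP orientation; "contact_force": force on the tool from outside, world axes, zero at the start; "torque": the same for the moment, N m; "finger_gap": finger opening in m.
Only numpy, scipy, OpenCV 4.12 (cv2) and the standard library are available. Lean on these libraries where they do the work, as an engineer would, in place of code of your own. Each camera call takes 0.05 s, during which the arm holds its last target.

## Working session

There is one attempt and no reset: what is moved stays moved. The work goes in short steps, Python scripts to look and compute and a tool call to move; the robot and the scene stay as the last step left them, time stands still between calls to the robot, and variables do not carry over. Pictures are saved under pics/ and viewed, and the job is handed in when it is done.

Besides the shell and the picture viewer there is one more tool, called after "Call:" as name(argument=value, ...) on one line, values as JSON. move_arm: Moves the arm, as the interface text tells. Its arguments: {"type":"object","properties":{"plan":{"type":"array"},"grip_force":{"type":"number"}},"required":["plan"]}

```bash
mkdir -p pics; cat > h.py <<'E'
import numpy as np, cv2
from workcell import bot
def save(n,im): cv2.imwrite('pics/'+n,im[:,:,::-1])
def world(cam,uv,depth=None,z=None,P=None):
    P=P or bot.camera_params(cam); K=np.array(P['intrinsics']);R=np.array(P['orientation']);p=np.array(P['position'])
    r=np.linalg.inv(K)@np.array([uv[0],uv[1],1.0])
    if z is not None:
        d=R@r; s=(z-p[2])/d[2]; return p+s*d
    return p+R@(r*depth)
E
python3 - <<'E'
from h import *
for c in ['top','scene']:
    im,d=bot.read_camera(c); save(c+'0.png',im); np.save(c+'_d.npy',d)
    for l in ['orange_knob','grey_knob']:
        for r in bot.pinpoint(l,c):
            u=r['position']; v=d[int(u[1]),int(u[0])]
            print(c,l,np.round(u,1),round(r['conf'],2),np.round(world(c,u,v),3),np.round(world(c,u,z=.088),3))
s=bot.sense();print({k:np.round(v,3) for k,v in s.items()},bot.grip_depth)
E
```

```text
top orange_knob [186.1 254.8] 0.94 [0.364 0.173 0.091] [0.364 0.174 0.088]
top orange_knob [406.  142.9] 0.72 [ 0.574 -0.212  0.089] [ 0.574 -0.213  0.088]
top orange_knob [466.6 263.2] 0.7 [ 0.359 -0.324  0.091] [ 0.359 -0.325  0.088]
top orange_knob [314.7 254.6] 0.56 [ 0.369 -0.051  0.091] [ 0.369 -0.051  0.088]
top grey_knob [206.4 130. ] 0.82 [0.586 0.147 0.091] [0.586 0.148 0.088]
scene orange_knob [227.3 216.3] 0.96 [ 0.574 -0.21   0.087] [ 0.575 -0.21   0.088]
scene orange_knob [323.4 155.9] 0.96 [ 0.359 -0.051  0.088] [ 0.359 -0.051  0.088]
scene orange_knob [212.1 149.4] 0.92 [ 0.366 -0.319  0.088] [ 0.366 -0.319  0.088]
scene orange_knob [421.  162.7] 0.85 [0.357 0.171 0.087] [0.358 0.17  0.088]
scene grey_knob [416.8 237.7] 0.66 [0.583 0.15  0.088] [0.583 0.15  0.088]
{'t': np.float64(0.3), 'joint_positions': array([-8.0118e+01,  2.1818e+01,  7.4349e+01,  1.0000e-03,  8.3858e+01,
       -1.2337e+01]), 'qvel': array([-0.092, -0.093, -0.115,  0.055,  0.023,  0.087]), 'effort': array([-3.0000e-03, -4.4790e+01, -2.3114e+01, -0.0000e+00,  2.0000e-03,
       -0.0000e+00]), 'position': array([ 0.208, -0.509,  0.304]), 'tool_rot': array([[ 0.926,  0.378, -0.   ],
       [ 0.378, -0.926,  0.   ],
       [ 0.   , -0.   , -1.   ]]), 'contact_force': array([ 0.542, -0.884, -0.717]), 'torque': array([ 0.015,  0.   , -0.002]), 'finger_gap': np.float64(0.086)} 0.0539
```

View pics/top0.png

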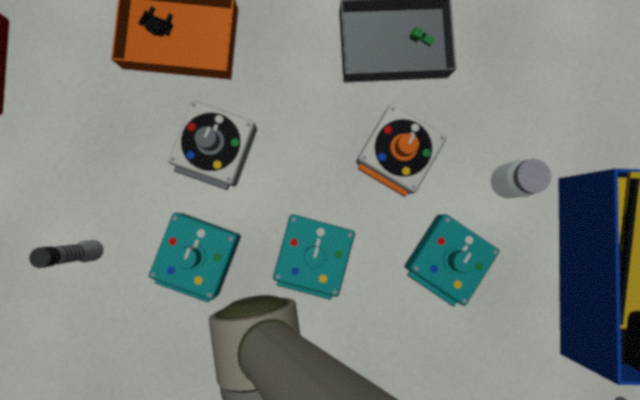

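View pics/scene0.png

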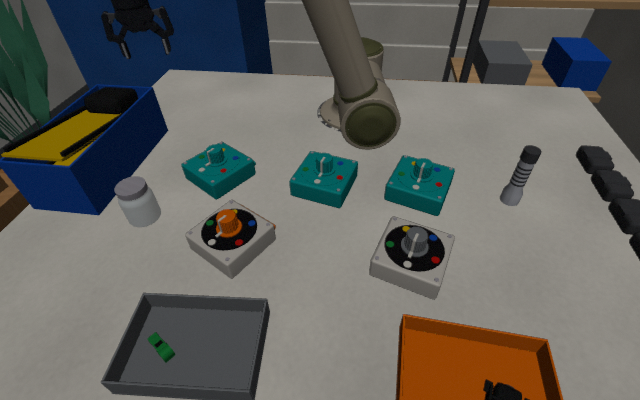

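Candidates in the top view: white box with orange knob (406,143), which has an orange patch on its side. White box with grey knob (206,137), to be left alone. Turquoise look-alikes at (193,255), (315,254) and (462,260). The orange tray (175,35) is irrelevant. By the description I choose (406,143), and I'll check it in a close crop.

```bash
python3 - <<'E'
from h import *
im=cv2.imread('pics/top0.png'); 
cv2.imwrite('pics/crop0.png',cv2.resize(im[95:205,345:465],None,fx=5,fy=5,interpolation=cv2.INTER_CUBIC))
d=np.load('top_d.npy')
# top face: orange hue & height
P=bot.camera_params('top');K=np.array(P['intrinsics']);R=np.array(P['orientation']);p=np.array(P['position'])
vv,uu=np.mgrid[100:200,350:460]
pts=(np.linalg.inv(K)@np.stack([uu.ravel(),vv.ravel(),np.ones(uu.size)]))*d[100:200,350:460].ravel()
w=(R@pts).T+p
m=(w[:,2]>.08)&(w[:,2]<.1)
print(m.sum(),np.round(w[m].mean(0),4),np.round(w[m].min(0),4),np.round(w[m].max(0),4))
print(np.round(world('top',(415.5,128),z=.051),4),p)
E
```

```text
369 [ 0.5729 -0.2154  0.0893] [ 0.5543 -0.2356  0.0805] [ 0.5931 -0.1967  0.0933]
[ 0.6122 -0.2406  0.051 ] [ 0.4291851  -0.03773548  0.74155004]
```

View pics/crop0.png

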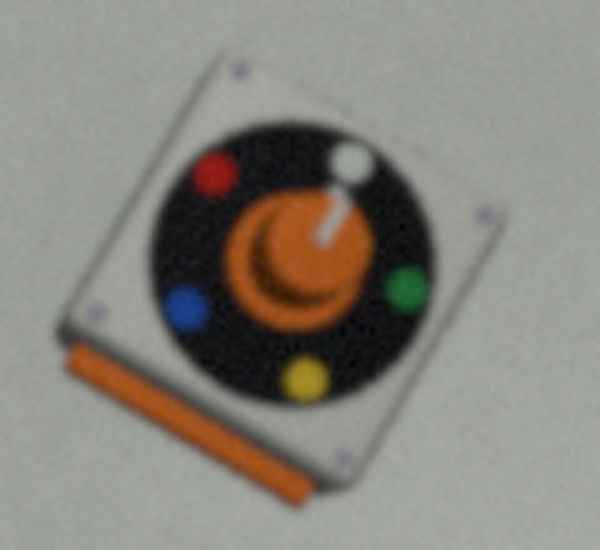

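The crop shows a white box with an orange knob, its pointer near white and green next to it clockwise. Choice confirmed, with the axis at about (0.574, -0.213). Moving above it.

Call:
move_arm(plan=[{"hand": 85, "offset": [20, -6, 0], "spin": 0}, {"hand": 85, "offset": [37, -11, 0], "spin": 0}, {"hand": 85, "offset": [37, -11, 0], "spin": 0}, {"hand": 85, "offset": [37, -11, 0], "spin": 0}, {"hand": 85, "offset": [37, -11, 0], "spin": 0}, {"hand": 85, "offset": [37, -11, 0], "spin": 0}, {"hand": 85, "offset": [37, -11, 0], "spin": 0}, {"hand": 85, "offset": [37, -11, 0], "spin": 0}, {"hand": 85, "offset": [37, -11, 0], "spin": 0}, {"hand": 85, "offset": [37, -11, 0], "spin": 0}, {"hand": 85, "offset": [37, -11, 0], "spin": 0}, {"hand": 85, "offset": [20, -6, 0], "spin": 0}])

```text
t: 1.3
position: [0.5437, -0.2383, 0.3038]
tool_rot: [[0.925, 0.381, 0.001], [0.381, -0.925, 0.001], [0.001, -0.0, -1.0]]
contact_force: [0.1, -0.1, 0.2]
finger_gap: 0.0847
```

```bash
cat > m.py <<'E'
from h import *
import sys
s=bot.sense();P=bot.camera_params('wrist');im,d=bot.read_camera('wrist');save(sys.argv[1],im)
print(s['t'],np.round(s['position'],4),np.round(s['tool_rot'],3).tolist(),np.round(s['joint_positions'],1),s['finger_gap'],np.round(s['contact_force'],1))
for r in bot.pinpoint('orange_knob','wrist'):
    u=r['position'];w=world('wrist',u,z=.088,P=P)
    print(np.round(u,1),round(r['conf'],2),np.round(w,4),np.round(world('wrist',u,d[int(u[1]),int(u[0])],P=P),4))
K=np.array(P['intrinsics']);R=np.array(P['orientation']);p=np.array(P['position'])
vv,uu=np.mgrid[0:400,0:640]
w=((R@((np.linalg.inv(K)@np.stack([uu.ravel(),vv.ravel(),np.ones(uu.size)]))*d.ravel())).T+p)
hsv=cv2.cvtColor(im,cv2.COLOR_RGB2HSV).reshape(-1,3)
m=(d.ravel()>0)&(w[:,2]>.083)&(w[:,2]<.115)&(np.hypot(w[:,0]-.574,w[:,1]+.213)<.04)
if m.sum()>10:
    k=w[m]; (c,r)=cv2.minEnclosingCircle(np.float32(k[:,:2]*1000)); print('face n',m.sum(),k.mean(0).round(4),'circle',np.round(c,1),round(r,1),'med z',np.median(k[:,2]))
    t=w[m&(hsv[:,1]<90)]; print('pointer',len(t), t.mean(0).round(4) if len(t) else '')
E
python3 m.py w1.png
```

```text
1.3 [ 0.5437 -0.2383  0.3038] [[0.925, 0.381, 0.001], [0.381, -0.925, 0.001], [0.001, -0.0, -1.0]] [-35.1  26.3  67.1   0.   86.7  32.5] 0.0847130571663116 [ 0.1 -0.1  0.2]
[312.9 154.4] 0.85 [ 0.5693 -0.2187  0.088 ] [ 0.5694 -0.2187  0.0886]
[ 83.7 278.5] 0.67 [ 0.3589 -0.0461  0.088 ] [ 0.3601 -0.047   0.0895]
face n 1340 [ 0.5722 -0.2161  0.0889] circle [ 571.7 -216.3] 19.8 med z 0.08900492945266411
pointer 128 [ 0.5804 -0.2212  0.0896]
```

```bash
python3 m.py w2.png; python3 m.py w3.png
```

```text
1.4 [ 0.5434 -0.2387  0.3035] [[0.924, 0.382, 0.0], [0.382, -0.924, 0.001], [0.0, -0.001, -1.0]] [-35.1  26.3  67.1   0.   86.7  32.4] 0.08441030067241084 [-0.   0.1 -0.1]
[ 85.2 278.6] 0.79 [ 0.3588 -0.0484  0.088 ] [ 0.3597 -0.049   0.0891]
[312.2 150.4] 0.69 [ 0.572  -0.2171  0.088 ] [ 0.5723 -0.217   0.0901]
face n 1345 [ 0.5721 -0.2161  0.0888] circle [ 571.4 -216.3] 20.0 med z 0.08896523534918593
pointer 126 [ 0.5804 -0.2213  0.0896]
1.5 [ 0.5414 -0.241   0.3037] [[0.925, 0.379, -0.001], [0.379, -0.925, 0.0], [-0.001, -0.0, -1.0]] [-35.4  26.2  67.2  -0.   86.6  32.3] 0.08463161512868944 [ 0.2 -1.3 -0.3]
[ 84.8 277.6] 0.84 [ 0.3581 -0.0495  0.088 ] [ 0.3589 -0.05    0.0889]
[322. 356.] 0.69 [ 0.3598 -0.3154  0.088 ] [ 0.551  -0.2369  0.3112]
[310.2 150.5] 0.63 [ 0.5692 -0.2179  0.088 ] [ 0.5693 -0.2179  0.0892]
face n 1356 [ 0.5721 -0.2161  0.0888] circle [ 571.4 -216.4] 19.9 med z 0.08899410008259806
pointer 126 [ 0.5805 -0.2213  0.0896]
```

View pics/w2.png

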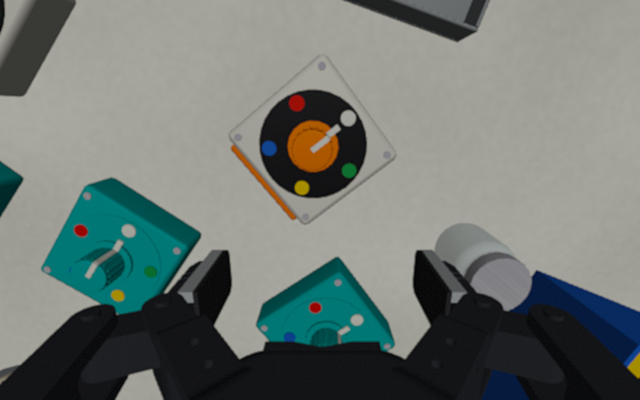

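Wrist view: orange knob at (312,147), pointer towards the white dot (347,118), green at (349,171). Axis is (0.572, -0.216), agreeing with the top view to 1 mm. Centring above it and partly lowering.

Call:
move_arm(plan=[{"hand": 85, "offset": [20, -6, 20], "spin": 0}, {"hand": 85, "offset": [18, -6, 30], "spin": 0}, {"hand": 60, "offset": [0, 0, 30], "spin": 0}, {"hand": 38, "offset": [0, 0, 0], "spin": 0}, {"hand": 38, "offset": [0, 0, 0], "spin": 0}, {"hand": 38, "offset": [0, 0, 0], "spin": 0}], grip_force=30)

```text
t: 2.1
position: [0.572, -0.2169, 0.2259]
tool_rot: [[0.926, 0.377, 0.002], [0.377, -0.926, -0.002], [0.001, 0.002, -1.0]]
contact_force: [0.0, 0.5, -0.4]
finger_gap: 0.0388
```

```bash
python3 m.py w4.png; python3 -c "
from h import *
print(bot.grip_depth)
s=bot.sense();im,d=bot.read_camera('scene');save('s4.png',im)
P=bot.camera_params('scene');K=np.array(P['intrinsics']);R=np.array(P['orientation']);p=np.array(P['position'])
vv,uu=np.mgrid[0:400,0:640]
w=((R@((np.linalg.inv(K)@np.stack([uu.ravel(),vv.ravel(),np.ones(uu.size)]))*d.ravel())).T+p)
m=(d.ravel()>0)&(abs(w[:,0]-.572)<.08)&(abs(w[:,1]+.216)<.08)&(w[:,2]>.1)
z=np.sort(w[m,2]);print(s['position'],z[:20:3])
"
```

```text
2.1 [ 0.572  -0.2169  0.2259] [[0.926, 0.377, 0.002], [0.377, -0.926, -0.002], [0.001, 0.002, -1.0]] [-31.8  31.4  71.2  -0.   77.2  36. ] 0.03875032049053328 [ 0.   0.5 -0.4]
[ 38.1 367.1] 0.88 [ 0.3589 -0.0498  0.088 ] [ 0.3602 -0.0505  0.089 ]
[321.9 214.2] 0.6 [ 0.5711 -0.2175  0.088 ] [ 0.5718 -0.2173  0.0902]
face n 2180 [ 0.5731 -0.2157  0.0888] circle [ 571.6 -216. ] 20.1 med z 0.08894703175381934
pointer 211 [ 0.5808 -0.2213  0.0896]
0.0539
[ 0.57213289 -0.21669763  0.22626352] [0.15447962 0.15552337 0.15657082 0.15788415 0.15924395 0.15993778
 0.1606985 ]
```

View pics/w4.png

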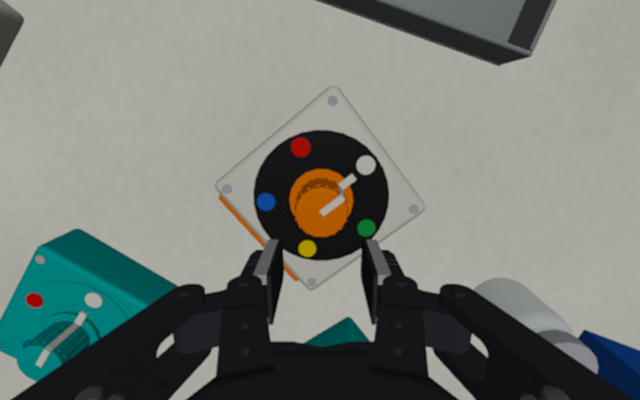

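View pics/s4.png

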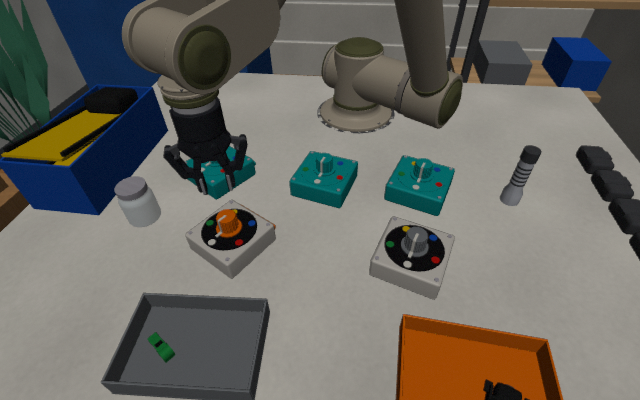

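Fingertips measure 72 mm ahead of the TCP at this opening, and the knob face is centred at (0.572, -0.216). Lowering to TCP z 0.135, which puts the tips about 6 mm above the skirt, then gripping.

Call:
move_arm(plan=[{"hand": 65, "offset": [0, 0, 0], "spin": 0}, {"hand": 65, "offset": [0, 0, 10], "spin": 0}, {"hand": 65, "offset": [0, 0, 25], "spin": 0}, {"hand": 65, "offset": [0, 0, 25], "spin": 0}, {"hand": 65, "offset": [0, 0, 20], "spin": 0}, {"hand": 65, "offset": [0, 0, 9], "spin": 0}, {"hand": 65, "offset": [0, 0, 0], "spin": 0}, {"hand": 30, "offset": [0, 0, 0], "spin": 0}, {"hand": 30, "offset": [0, 0, 0], "spin": 0}, {"hand": 30, "offset": [0, 0, 0], "spin": 0}, {"hand": 30, "offset": [0, 0, 0], "spin": 0}, {"hand": 30, "offset": [0, 0, 0], "spin": 0}], grip_force=30)

```text
t: 3.25
position: [0.5726, -0.216, 0.1364]
tool_rot: [[0.926, 0.378, 0.003], [0.378, -0.926, -0.002], [0.002, 0.003, -1.0]]
contact_force: [0.5, -0.3, 6.8]
finger_gap: 0.0371
```

```bash
python3 m.py w5.png
```

```text
3.25 [ 0.5726 -0.216   0.1364] [[0.926, 0.378, 0.003], [0.378, -0.926, -0.002], [0.002, 0.003, -1.0]] [-31.7  36.9  77.4  -0.   65.5  36. ] 0.03713806706065613 [ 0.5 -0.3  6.8]
[320.8 280.5] 0.67 [ 0.5711 -0.2161  0.088 ] [ 0.5719 -0.2158  0.0893]
face n 9468 [ 0.5756 -0.2143  0.094 ] circle [ 577.4 -211.9] 39.6 med z 0.08938031703383395
pointer 4297 [ 0.5784 -0.2136  0.1004]
```

View pics/w5.png

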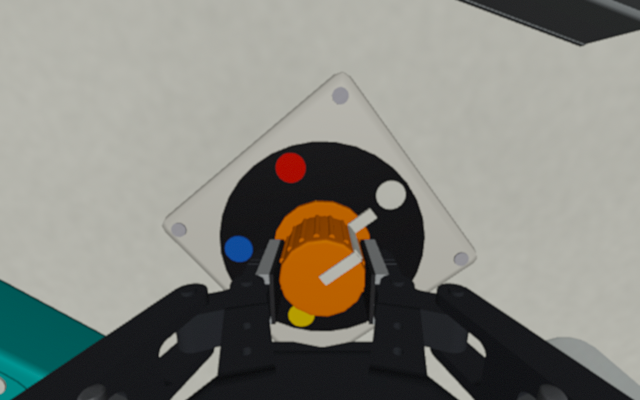

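Gripped: gap 37 mm, pads on both sides of the orange knob at (322,280). Pulling up 12 mm.

Call:
move_arm(plan=[{"hand": 30, "offset": [0, 0, -3], "spin": 0}, {"hand": 30, "offset": [0, 0, -3], "spin": 0}, {"hand": 30, "offset": [0, 0, -3], "spin": 0}, {"hand": 30, "offset": [0, 0, -3], "spin": 0}, {"hand": 30, "offset": [0, 0, 0], "spin": 0}, {"hand": 30, "offset": [0, 0, 0], "spin": 0}, {"hand": 30, "offset": [0, 0, 0], "spin": 0}])

```text
t: 3.93
position: [0.5725, -0.216, 0.1475]
tool_rot: [[0.926, 0.378, 0.002], [0.378, -0.926, -0.001], [0.001, 0.002, -1.0]]
contact_force: [4.4, -3.3, 1.6]
finger_gap: 0.0369
```

```bash
python3 m.py w6.png
```

```text
3.9333 [ 0.5725 -0.216   0.1475] [[0.926, 0.378, 0.002], [0.378, -0.926, -0.001], [0.001, 0.002, -1.0]] [-31.7  36.2  76.7  -0.   67.   36. ] 0.03689495578834647 [ 4.4 -3.3  1.6]
[322.2 281.9] 0.6 [ 0.5645 -0.2194  0.088 ] [ 0.5716 -0.2165  0.1009]
face n 9110 [ 0.5759 -0.2144  0.0999] circle [ 577.8 -213.7] 32.2 med z 0.09986472214072707
pointer 3302 [ 0.5781 -0.2149  0.1027]
```

View pics/w6.png

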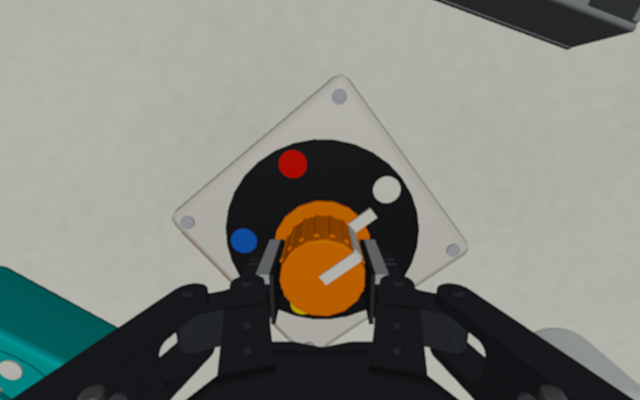

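Lifted: top face depth z went from 0.089 to 0.100, with the pointer still on white. Turning clockwise (+ about the tool's downward z) by about 1.25 rad.

Call:
move_arm(plan=[{"hand": 30, "offset": [0, 0, 0], "spin": 0.08}, {"hand": 30, "offset": [0, 0, 0], "spin": 0.11}, {"hand": 30, "offset": [0, 0, 0], "spin": 0.11}, {"hand": 30, "offset": [0, 0, 0], "spin": 0.11}, {"hand": 30, "offset": [0, 0, 0], "spin": 0.11}, {"hand": 30, "offset": [0, 0, 0], "spin": 0.11}, {"hand": 30, "offset": [0, 0, 0], "spin": 0.11}, {"hand": 30, "offset": [0, 0, 0], "spin": 0.11}, {"hand": 30, "offset": [0, 0, 0], "spin": 0.11}, {"hand": 30, "offset": [0, 0, 0], "spin": 0.11}, {"hand": 30, "offset": [0, 0, 0], "spin": 0.11}, {"hand": 30, "offset": [0, 0, 0], "spin": 0.07}])

```text
t: 5.03
position: [0.5725, -0.2159, 0.1473]
tool_rot: [[0.647, -0.763, 0.002], [-0.763, -0.647, -0.001], [0.002, -0.001, -1.0]]
contact_force: [4.3, -2.0, 1.1]
finger_gap: 0.0369
```

```bash
python3 m.py w7.png; python3 m.py w8.png
```

```text
5.0333 [ 0.5725 -0.2159  0.1473] [[0.647, -0.763, 0.002], [-0.763, -0.647, -0.001], [0.002, -0.001, -1.0]] [-31.7  36.2  76.7   0.   67.  108. ] 0.03692350132609796 [ 4.3 -2.   1.1]
[322.1 282.2] 0.78 [ 0.5666 -0.2101  0.088 ] [ 0.5709 -0.2152  0.0993]
face n 9145 [ 0.5749 -0.2194  0.0999] circle [ 576.1 -220.7] 32.4 med z 0.09969671376366296
pointer 3314 [ 0.5745 -0.2221  0.1027]
5.1333 [ 0.5724 -0.216   0.1473] [[0.649, -0.761, 0.002], [-0.761, -0.649, -0.001], [0.002, -0.001, -1.0]] [-31.7  36.2  76.7   0.   67.  107.8] 0.03692102931181716 [ 4.4 -2.6  1.9]
[321.5 281. ] 0.94 [ 0.5672 -0.2104  0.088 ] [ 0.5716 -0.2156  0.0996]
face n 9137 [ 0.5749 -0.2194  0.0999] circle [ 576.1 -220.8] 32.3 med z 0.09971247818392787
pointer 3322 [ 0.5745 -0.222   0.1027]
```

View pics/w8.png

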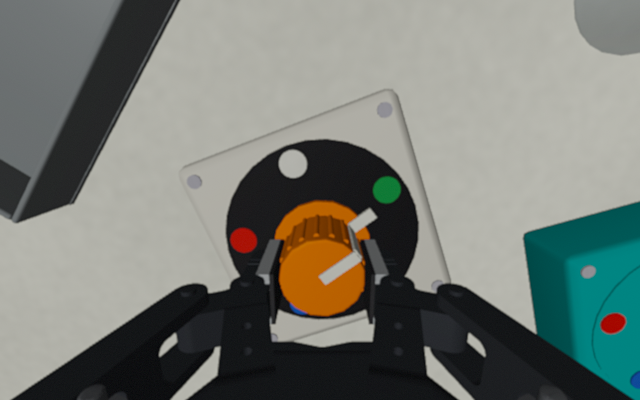

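The pointer now aims at green (387,190), and the knob has not slipped in the pads. Pushing down.

Call:
move_arm(plan=[{"hand": 30, "offset": [0, 0, 3], "spin": 0}, {"hand": 30, "offset": [0, 0, 3], "spin": 0}, {"hand": 30, "offset": [0, 0, 3], "spin": 0}, {"hand": 30, "offset": [0, 0, 3], "spin": 0}, {"hand": 30, "offset": [0, 0, 1], "spin": 0}, {"hand": 30, "offset": [0, 0, 0], "spin": 0}, {"hand": 30, "offset": [0, 0, 0], "spin": 0}, {"hand": 30, "offset": [0, 0, 0], "spin": 0}])

```text
t: 5.9
position: [0.5725, -0.2159, 0.1363]
tool_rot: [[0.651, -0.759, 0.003], [-0.759, -0.651, -0.002], [0.003, -0.001, -1.0]]
contact_force: [-0.2, 0.1, 17.7]
finger_gap: 0.0369
```

```bash
python3 m.py w9.png
```

```text
5.9 [ 0.5725 -0.2159  0.1363] [[0.651, -0.759, 0.003], [-0.759, -0.651, -0.002], [0.003, -0.001, -1.0]] [-31.7  36.9  77.4  -0.   65.5 107.7] 0.03694450282998663 [-0.2  0.1 17.7]
[322.  280.7] 0.6 [ 0.5715 -0.2157  0.088 ] [ 0.5722 -0.2165  0.0899]
face n 9442 [ 0.5753 -0.2188  0.0938] circle [ 580.  -221.1] 38.7 med z 0.08922686424872917
pointer 4244 [ 0.5767 -0.2213  0.1003]
```

Seated: face z 0.0892 as at the start, with 18 N of reaction. Letting go, then rising.

Call:
move_arm(plan=[{"hand": 65, "offset": [0, 0, 0], "spin": 0}, {"hand": 65, "offset": [0, 0, 0], "spin": 0}, {"hand": 65, "offset": [0, 0, 0], "spin": 0}, {"hand": 65, "offset": [0, 0, 0], "spin": 0}, {"hand": 65, "offset": [0, 0, -5], "spin": 0}, {"hand": 65, "offset": [0, 0, -25], "spin": 0}, {"hand": 65, "offset": [0, 0, -30], "spin": 0}, {"hand": 65, "offset": [0, 0, -30], "spin": 0}, {"hand": 65, "offset": [0, 0, -20], "spin": 0}, {"hand": 65, "offset": [0, 0, 0], "spin": 0}, {"hand": 65, "offset": [0, 0, 0], "spin": 0}])

```text
t: 6.92
position: [0.572, -0.2157, 0.2448]
tool_rot: [[0.651, -0.759, 0.001], [-0.759, -0.651, -0.001], [0.002, -0.0, -1.0]]
contact_force: [0.2, -0.1, -0.3]
finger_gap: 0.0646
```

```bash
python3 m.py w10.png; python3 -c "
from h import *
im,d=bot.read_camera('scene');P=bot.camera_params('scene')
for l in ['grey_knob','orange_knob']:
  for r in bot.pinpoint(l,'scene'): u=r['position'];print(l,round(r['conf'],2),np.round(world('scene',u,d[int(u[1]),int(u[0])],P=P),4))
"
```

```text
6.9167 [ 0.572  -0.2157  0.2448] [[0.651, -0.759, 0.001], [-0.759, -0.651, -0.001], [0.002, -0.0, -1.0]] [-31.7  30.5  69.7  -0.   79.8 107.7] 0.06456957894127183 [ 0.2 -0.1 -0.3]
[320.4 205.2] 0.82 [ 0.5727 -0.2157  0.088 ] [ 0.573  -0.216   0.0896]
[596.1 274.2] 0.56 [ 0.3618 -0.3183  0.088 ] [ 0.3637 -0.3179  0.0896]
face n 1860 [ 0.5729 -0.217   0.0887] circle [ 572.1 -215.9] 20.0 med z 0.0888922742621225
pointer 186 [ 0.5701 -0.2262  0.0896]
orange_knob 0.8 [0.3608 0.1719 0.0883]
orange_knob 0.67 [ 0.5749 -0.2083  0.0871]
orange_knob 0.55 [ 0.3578 -0.0554  0.0868]
```

View pics/w10.png

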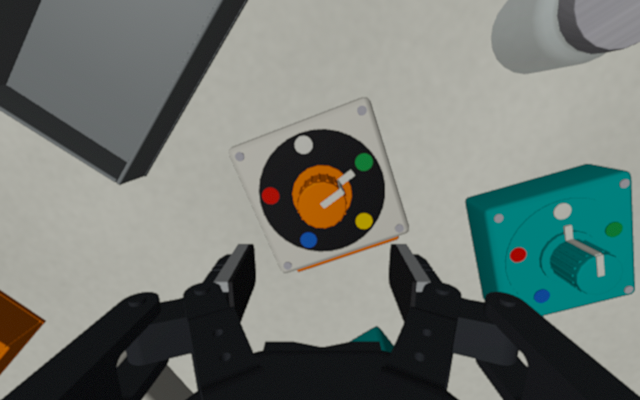

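The pointer is on green (364,161). Face height is 0.0889, the same as at the start, and the gripper is clear of everything.

```bash
python3 -c "
from h import *
print(bot.sign_off())"
```

```text
the job is handed in; nothing more can be done
None
```

The orange timer is set to green and pushed fully home, and I handed the job in at about 7 s of the 30 s allowed. I gripped the knob, pulled it up about 11 mm, turned it clockwise about 71°, pushed it down, let go and rose clear.

**Last checks on the orange knob:**
- **Pointer:** it aims at the green dot and has turned about 70° from where it started.
- **Height:** the knob's top face reads 0.0889 m, the same as before the pull. While pushing down, I felt about 18 N of reaction.
- **Clearance:** the gripper is about 11 cm higher than it was at the knob, with no contact force.

**Grey knob:** the detector did not report it in the final scene picture, so I have no second measurement. The arm never came near that timer.

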